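# Snap the control knob back onto the gas hob

## Robot

A 6-joint arm with a two-finger parallel gripper is mounted at the origin on the work surface. World frame = base frame: x ahead of the robot, y to its left, z up, the work surface at z = 0. Lengths are in m, angles in rad, forces in N, time in s.
With the tool pointing down it reaches from about 0.275 to 0.85 m from the base axis. Payload 19 kg.
Tool frame: the origin (TCP) lies on the front face of the gripper's body, between the roots of the fingers; the fingertips stand 73 mm ahead of it and the grasp point (between the pads) lies 54 mm ahead of it; z points along the fingers, x is the direction in which the jaws open and shut, and the axes are right-handed (so a half turn about z gives the same grasp; the last joint's range is limited). The gripper opens to 85 mm and grips with 20 to 120 N. Pads are 22 mm wide; open, the fingers measure 114 mm over their backs; the gripper's body (76 mm by 85 mm) begins 54 mm behind the grasp point. The pads swing forward as they close: fully open they stand 13 mm farther back than shut.
Start: joints at [-1.382, 0.15, 1.437, -0, 1.554, -0.134], TCP at [0.182, -0.545, 0.304] pointing down, gripper open.
Joint ranges: [-2.8, 2.8], [-0.68, 2.1], [0.12, 2.68], [-1.39, 4.53], [0.16, 2.79], [-2.81, 2.81]. Speed limits (rad/s): [1.89, 1.89, 2.22, 3.01, 3.01, 3.01].

## Interface

Orientations are given as a unit quaternion [x, y, z, w].
In Python, from plant import env gives the robot as it stands.
- The arm moves only by the shell command python3 -m crank 'ROWS' [FORCE]. ROWS is JSON, one flat list of numbers, 7 for each row, row after row: the opening, from -1 (shut) to 1 (fully open), then the shift along the world's x, y, z in mm, then the turn, a rotation vector about the world's x, y, z in rad. In form: [hand, dx, dy, dz, ax, ay, az, hand, dx, dy, dz, ax, ay, az, ...]. A call has 1 to 10 rows; each row is the pose to reach, as a shift and turn from the pose commanded when the call began; what a row does not reach only later rows make up. A row lasts 1/12 s, in which the tool goes at most 41.7 mm and 7.16 degrees, less where a joint would pass 70% of its speed; a pose out of reach is approached as far as the arm can. A call with a gripper value outside its range is refused whole. The fingers move at their own pace and stop on an object; FORCE is the grip in N (left out, the last holds). Time passes only in rows, so rows that repeat a pose let the fingers close. It gives the time, the measured TCP pose, the force and the opening at its end, in the units of the state.
- env.state(): the state, without advancing time (a new reading comes with each control period).
- env.camera(name): name is "scene" or "top" or "wrist"; returns a dict with "image" (400x640x3 uint8, red, green, blue), "vertical_fov" (degrees; the focal length in pixels is half the picture's height over the tangent of half this angle, whatever the lens; pixels are square), "cx", "cy" (the principal point, pixels), "dist_coeffs" ([k1, k2, p1, p2, k3] as OpenCV has them; the pictures are not rectified), "position" and "orientation" of the camera in the world. Camera axes: x right, y down, z forward; pixel columns grow to the right and rows downward; lengths in m; the calibration is good to about 2 mm. A picture is of the moment at which its call begins. There is no depth.
- env.finish_job(): hands the job in, once; it reports no verdict.
Trained networks look in the newest picture that a camera, given by its name, has taken for a name from the list of things; names that differ only in an ending like _2 or _b are one class to them, and where a whole thing is asked for, a point or a joint stands for the part that bears it (a point fixed in the world has none). Each returns a list of dicts, best first, with "p" (0 to 1); they miss things now and then, are a little off and sometimes report something else, mostly with a low value. They report only what shows in the picture. A call takes as long as a camera call. They do not tell look-alikes from the thing itself.
- env.cut_out(camera, target): "region" (400x640 bool, what is visible of it) and "rect" ([left, top, right, bottom] in pixels, round what is visible of it).
- env.mark_of(camera, target): "position" ([column, row] in pixels: a listed point, or the origin of a listed thing).
The state is a dict: "clock": time; "joint_pos": joint angles; "joint_vel": joint speeds; "joint_efforts": joint torques, N m; "position": TCP position; "tcp_rot": TCP orientation; "ft_force": force on the tool from outside, world axes, zero at the start; "moment": the same for the moment, N m; "opening": finger opening in m.
Only numpy, scipy, OpenCV 4.12 (cv2) and the standard library are available. Lean on these libraries where they do the work, as an engineer would, in place of code of your own. Each camera call takes 0.05 s, during which the arm holds its last target.

## Task

The hob has been cleaned and one of its three control knobs still lies on the worktop. Pick it up, push it onto the bare spindle with its red pointer turned to the white off dot like the other two, and press it straight down past the click until it sits fully home; then keep pressing, so that the knob stays pushed fully in, and finish like that, with the knob still in your grip and held down. Do not push the other knobs in, and leave the milk pan, pepper mill and mug where they stand.

Things in the scene. Friction and masses are not known exactly. Their poses are not given: they have to be found in the camera images.
- knob: the loose hob knob, right way up on the worktop, 60 g: aluminium round body 44 mm across, 18 mm high, and on it a black bar grip, 42 mm long (knob's x), 16 mm wide (y), 16 mm high; 34 mm high in all. A red line on the bar's +x end is the pointer. Origin: centre of the underside; z up its axis, x along the bar to the pointer
- knob_grip (a point): middle of the loose knob's bar grip, 26 mm above its underside, same axes: grip across the 16 mm wide bar (fingers close along y). The round body's top, 8 mm lower, stops fingertips
- knob_socket (a point): floor of the loose knob's socket, 18 mm above the underside, on the axis. The socket is a D-shaped hole open below: it takes the spindle only with the pointer within about 10 degrees of the spindle's x (not half a turn round), with 1 mm of play all round; the tapered spindle tip finds it from up to 2 mm off centre
- spindle_tip (a point): centre of the top of the bare spindle, a brass D-shaped stud 10 mm in diameter, in the row with the two fitted knobs; x points level to the white off dot on the glass, 35 mm away (the stud's flat faces it), z up. Sprung out, the tip is 29 mm above the glass. Home = socket floor on the tip: the knob's origin is 18 mm below the tip
- spring_ears (a point): on the spindle's axis 11.7 mm below its tip, between two small spring ears at its sides. The socket's lips meet them with the knob's origin 11 mm below the tip; it takes about 10 to 16 N down to pass; midway (15 mm) the force drops and the ears snap the knob the last 3 mm home and hold it there
- spindle (a joint): how far the bare spindle is pushed in: 0 (sprung out) to 0.005 m (on its stop). Its spring gives 3 N at 0 and 5.5 N at the stop, so it goes down to its stop before the knob clicks; at the click it springs some 4 mm out again, and must be pressed in again. Knob home and spindle on its stop: the knob's underside is 6 mm above the glass
- fitted_1 (a joint): how far the first fitted knob is pushed in, 0 (out) to 0.005 m; the same spring; to stay out
- fitted_2 (a joint): how far the second fitted knob is pushed in, 0 (out) to 0.005 m; the same spring; to stay out
- fitted_1_top (a point): centre of the bar top of the first fitted knob, the same shape as the loose one, its bar along x and its top 45 mm above the glass; the three knob places stand in a row 85 mm apart along the hob's near edge
- fitted_2_top (a point): the same on the second fitted knob; which places the two have varies
- hob: gas hob, black glass 510 mm deep (x) and 450 mm wide (y), its surface 10 mm above the worktop; origin under its middle, on the worktop. The knob row is 205 mm from its middle towards the robot; the nearest cast iron pan support begins 70 mm beyond the knobs' axes and is 45 mm above the glass
- milk_pan: small steel milk pan, 124 mm across, 64 mm high, on the front right pan support behind the knobs; its black handle reaches 200 mm from its middle along its x, rising to 74 mm above its base; origin: middle of its base, 55 mm above the worktop
- pepper_mill: dark wooden pepper mill, 56 mm across, 150 mm high, on the worktop; origin: middle of its base
- mug: blue mug, 82 mm across and 92 mm high, handle on its +y side, on the worktop; origin: middle of its base
Not all that is in view belongs to the job. What is shaped like the knob but green is not meant.

How it is judged:
On the way, in this order (a step that is already met when the one before it is completed fails the run):
1. the knob is lifted off the worktop in the fingers (height (world z) of knob above 0.03 m and contact force between the fingers and knob above 1 N), for 0.2 s.
2. the knob has snapped fully home on the bare spindle (z of knob in the frame of spindle_tip below -0.0165 m and horizontal distance between knob and spindle_tip below 0.003 m), for 0.2 s.
At the end, for the whole second after the job is handed in: Knob home on the spindle (underside 16.5 mm or more below the tip, 3 mm of its axis, pointer within 14, tilt within 7 degrees), at rest, still held and pressed so the spindle is in by 4 of 5 mm; other knobs out (under 2 mm); pan, mill and mug within 30 mm of their places (all of step 2 and angle between the x axis of knob and the x axis of spindle_tip, either way round below 0.25 rad and angle between knob's own z axis and vertical below 0.12 rad and value of joint spindle above 0.004 m and contact force between the fingers and knob above 2 N and linear speed of knob below 0.02 m/s and value of joint each of fitted_1, fitted_2 below 0.002 m and distance of each of milk_pan, pepper_mill, mug from where it was at the start of the episode below 0.03 m); the arm keeps its last pose, push and grip.
It fails at once if another knob is pushed in by 2.5 mm or more (value of joint any of fitted_1, fitted_2 above 0.0025 m).
It fails at once if the milk pan, pepper mill or mug is knocked over or moved by more than 30 mm (distance of any of milk_pan, pepper_mill, mug from where it was at the start of the episode above 0.03 m or angle between any of milk_pan, pepper_mill, mug's own z axis and vertical above 0.4 rad).
It also fails if it takes over 48 s, if anything falls off the work surface, if the arm or the gripper's body presses on something with over 40 N, if the wrist force passes 120 N, or if a joint passes its speed limit or range.

## Working session

There is one attempt and no reset: what is moved stays moved. The work goes in short steps, Python scripts to look and compute and a shell command to move; the robot and the scene stay as the last step left them, time stands still between calls to the robot, and variables do not carry over. Pictures are saved under pics/ and viewed, and the job is handed in when it is done.

```bash
mkdir -p pics; ls; cat > h.py <<'E'
from plant import env
import numpy as np, cv2
from scipy.spatial.transform import Rotation as R
def take(n,save=None):
    c=env.camera(n)
    if save: cv2.imwrite('pics/'+save,c['image'][:,:,::-1])
    return c
def K(c):
    f=200/np.tan(np.radians(c['vertical_fov'])/2)
    return np.array([[f,0,c['cx']],[0,f,c['cy']],[0,0,1.]])
def ray(c,p):
    u=cv2.undistortPoints(np.array([[p]],float),K(c),np.array(c['dist_coeffs'],float))[0,0]
    return np.array(c['position']),R.from_quat(c['orientation']).apply([u[0],u[1],1.])
def at_z(c,p,z):
    o,d=ray(c,p); return o+d*(z-o[2])/d[2]
def proj(c,P):
    Rm=R.from_quat(c['orientation']).inv()
    q=Rm.apply(np.atleast_2d(P)-np.array(c['position']))
    return cv2.projectPoints(q,np.zeros(3),np.zeros(3),K(c),np.array(c['dist_coeffs'],float))[0][:,0]
E
python3 - <<'E'
from h import *
np.set_printoptions(precision=4,suppress=True)
print(env.state())
for n in ['scene','top','wrist']:
    c=take(n,n+'0.png'); print(n,c['position'],c['orientation'],c['vertical_fov'])
    for t in ['knob','knob_grip','spindle_tip','fitted_1_top','mug','pepper_mill','milk_pan']:
        try: print(t,[(np.round(m['position']),round(m['p'],2)) for m in env.mark_of(n,t)])
        except Exception as e: print(t,e)
E
```

```text
pics
{'clock': 0.0, 'joint_pos': array([-1.382 ,  0.151 ,  1.438 , -0.    ,  1.5538, -0.134 ]), 'joint_vel': array([ 0.001 ,  0.0006, -0.0011, -0.0002,  0.0013,  0.0003]), 'joint_efforts': array([  0.0023, -71.3052, -57.0865,  -0.    ,   0.0084,   0.    ]), 'position': array([ 0.1824, -0.5452,  0.3033]), 'tcp_rot': array([ 0.8116, -0.5843, -0.0004, -0.0004]), 'ft_force': array([ 0.386 , -0.5033, -0.3472]), 'moment': array([ 0.0209,  0.0466, -0.0306]), 'opening': 0.08535730969390436}
scene [1.3217 0.2677 0.7973] [ 0.577   0.7119 -0.3085 -0.2551] 45.444071455949015
knob [(array([352., 226.]), 0.85), (array([381., 194.]), 0.79), (array([390., 216.]), 0.78), (array([393., 251.]), 0.64), (array([429., 232.]), 0.59), (array([283., 181.]), 0.4)]
knob_grip [(array([433., 221.]), 0.91), (array([395., 209.]), 0.87), (array([382., 189.]), 0.85), (array([394., 240.]), 0.58), (array([350., 220.]), 0.55)]
spindle_tip [(array([282., 175.]), 0.43)]
fitted_1_top [(array([246., 164.]), 0.65), (array([447., 281.]), 0.53)]
mug [(array([489., 216.]), 0.62)]
pepper_mill [(array([451., 281.]), 0.79)]
milk_pan [(array([179., 202.]), 0.75)]
top [0.5021 0.1238 0.906 ] [ 0.7115 -0.7016  0.0312 -0.023 ] 57.16470623860012
knob [(array([261., 182.]), 0.82), (array([266., 221.]), 0.66), (array([281., 251.]), 0.66), (array([230., 212.]), 0.6), (array([302., 202.]), 0.48)]
knob_grip [(array([258., 179.]), 0.84), (array([299., 202.]), 0.73), (array([272., 252.]), 0.72), (array([231., 210.]), 0.63), (array([266., 219.]), 0.57)]
spindle_tip []
fitted_1_top [(array([418., 243.]), 0.62)]
mug [(array([169., 236.]), 0.76)]
pepper_mill [(array([213., 153.]), 0.58)]
milk_pan [(array([468., 177.]), 0.56)]
wrist [ 0.2532 -0.521   0.3746] [ 0.8023 -0.5776 -0.0881  0.122 ] 67.70286354282077
knob []
knob_grip []
spindle_tip []
fitted_1_top []
mug []
pepper_mill []
milk_pan []
```

View pics/scene0.png

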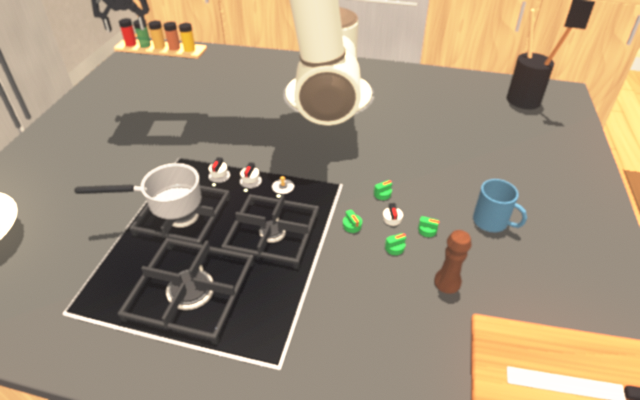

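View pics/top0.png

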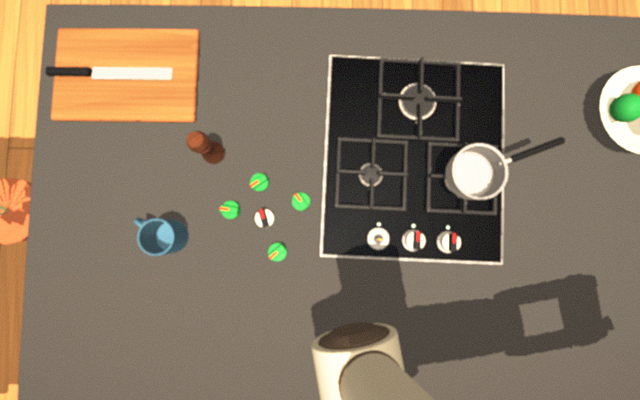

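```bash
python3 - <<'E'
import cv2
a=cv2.imread('pics/top0.png')
cv2.imwrite('pics/topc0.png',cv2.resize(a[150:280,200:330],None,fx=4.5,fy=4.5,interpolation=cv2.INTER_CUBIC))
cv2.imwrite('pics/topd0.png',cv2.resize(a[180:280,360:500],None,fx=5,fy=5,interpolation=cv2.INTER_CUBIC))
E
```

```text
(no output)
```

View pics/topc0.png

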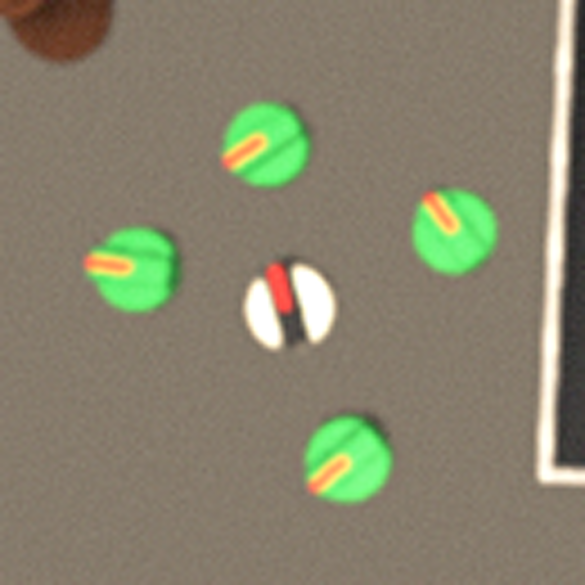

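View pics/topd0.png

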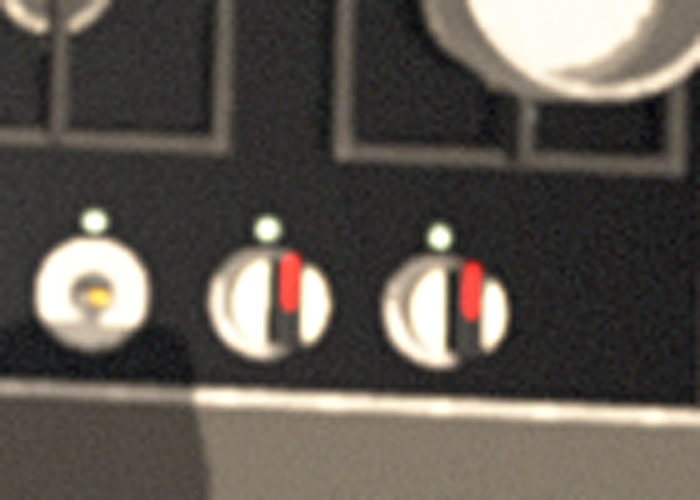

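Candidates (top view): the four green look-alikes at (259,182), (301,202), (278,252) and (230,210), and the aluminium/black knob with the red pointer at (264,218). The last is the one described, and the crop confirms it. The bare spindle is the left of the three places (~(379,240)), with its off dot at (379,224).

```bash
python3 - <<'E'
from h import *
np.set_printoptions(precision=4,suppress=True)
c=take('top')
T=lambda u,v,z:at_z(c,(200+u/4.5-.4,150+v/4.5-.4),z)
D=lambda u,v,z:at_z(c,(360+u/5-.4,180+v/5-.4),z)
print('body',T(290,306,.018)); a,b=T(277,265,.034),T(296,345,.034); print('bar',a,b,(a+b)/2,np.degrees(np.arctan2(*(a-b)[1::-1])))
d=[D(93,222,.01),D(268,229,.01),D(440,237,.01)];print(d)
r=d[0]-d[2];y=np.degrees(np.arctan2(r[1],r[0]))-90;print('hobyaw',y, np.linalg.norm(r[:2]))
x=np.array([np.cos(np.radians(y)),np.sin(np.radians(y))])
print('spindle',d[0][:2]-.035*x, D(97,297,.039))
print('fitted',[q[:2]-.035*x for q in d[1:]])
for g in [(266,145),(455,231),(347,461),(136,270)]: print('green',T(*g,.018))
s=env.state();Rm=R.from_quat(s['tcp_rot']).as_matrix();print(Rm)
print(at_z(c,(205,148),.1))
p=R.from_quat(s['tcp_rot']); w=env.camera('wrist')
print('wrist cam in tcp',p.inv().apply(np.array(w['position'])-s['position']),(p.inv()*R.from_quat(w['orientation'])).as_matrix())
E
```

```text
body [0.5259 0.2602 0.018 ]
bar [0.547  0.2651 0.034 ] [0.505 0.254 0.034] [0.526  0.2596 0.034 ] 14.809019423648747
[array([ 0.5144, -0.0172,  0.01  ]), array([ 0.5121, -0.103 ,  0.01  ]), array([ 0.5092, -0.1878,  0.01  ])]
hobyaw -1.7200207780227998 0.17071249759876161
spindle [ 0.4794 -0.0161] [ 0.4787 -0.0146  0.039 ]
fitted [array([ 0.4771, -0.102 ]), array([ 0.4743, -0.1867])]
green [0.6126 0.2754 0.018 ]
green [0.5675 0.1725 0.018 ]
green [0.4438 0.2277 0.018 ]
green [0.544  0.3434 0.018 ]
[[ 0.3172 -0.9484  0.    ]
 [-0.9484 -0.3172  0.0001]
 [-0.0001 -0.     -1.    ]]
[0.6764 0.3829 0.1   ]
wrist cam in tcp [-0.0005 -0.0748 -0.0708] [[ 1.      0.0002 -0.0003]
 [-0.0001  0.9547  0.2976]
 [ 0.0003 -0.2976  0.9547]]
```

```bash
python3 -m crank '[0.1,344,805,0,0,0,-0.064,0.1,344,805,0,0,0,-0.064,0.1,344,805,0,0,0,-0.064,0.1,344,805,0,0,0,-0.064,0.1,344,805,0,0,0,-0.064,0.1,344,805,0,0,0,-0.064,0.1,344,805,0,0,0,-0.064,0.1,344,805,0,0,0,-0.064,0.1,344,805,0,0,0,-0.064,0.1,344,805,0,0,0,-0.064]'
```

```text
clock: 2.13
position: [0.3462, -0.1602, 0.3042]
tcp_rot: [0.792, -0.61, 0.0, -0.0]
ft_force: [1.0, -0.1, -0.2]
opening: 0.0469
```

```bash
python3 -m crank '[0.1,180,420,0,0,0,0,0.1,180,420,0,0,0,0,0.1,180,420,0,0,0,0,0.1,180,420,0,0,0,0,0.1,180,420,0,0,0,0,0.1,180,420,0,0,0,0,0.1,180,420,-94,0,0,0,0.1,180,420,-94,0,0,0,0.1,180,420,-94,0,0,0,0.1,180,420,-94,0,0,0]'
python3 -c "
from plant import env
print(env.state()['position'])"
```

```text
clock: 2.97
position: [0.5046, 0.2093, 0.2342]
tcp_rot: [0.793, -0.61, 0.0, -0.0]
ft_force: [0.4, -1.2, -0.3]
opening: 0.0469
[0.50459181 0.20932746 0.23419834]
```

```bash
python3 -m crank '[0.1,20,45,-24,0,0,0,0.1,20,45,-24,0,0,0,0.1,20,45,-24,0,0,0]'
python3 - <<'E'
from h import *
np.set_printoptions(precision=4,suppress=True)
c=take('wrist','wrist1.png'); print(env.state()['position'],env.state()['tcp_rot'])
print([(m['position'],m['p']) for m in env.mark_of('wrist','knob_grip')])
for m in env.mark_of('wrist','knob_grip'): print(at_z(c,m['position'],.026))
print(proj(c,[.526,.26,.018]))
E
```

```text
clock: 3.22
position: [0.5243, 0.2544, 0.2084]
tcp_rot: [0.793, -0.609, -0.001, 0.001]
ft_force: [0.1, -0.9, -0.2]
opening: 0.0468
[0.5242 0.253  0.2097] [ 0.793  -0.6092 -0.0006  0.0009]
[([327.6, 93.3], 0.98), ([424.2, 182.0], 0.9), ([225.1, 153.9], 0.87), ([319.1, 201.0], 0.84), ([328.9, 282.1], 0.78), ([315.5, 194.2], 0.7)]
[0.6099 0.2729 0.026 ]
[0.5617 0.1725 0.026 ]
[0.5411 0.3439 0.026 ]
[0.5214 0.2564 0.026 ]
[0.4443 0.2262 0.026 ]
[0.5266 0.2611 0.026 ]
[[316.6609 192.7471]]
```

View pics/wrist1.png

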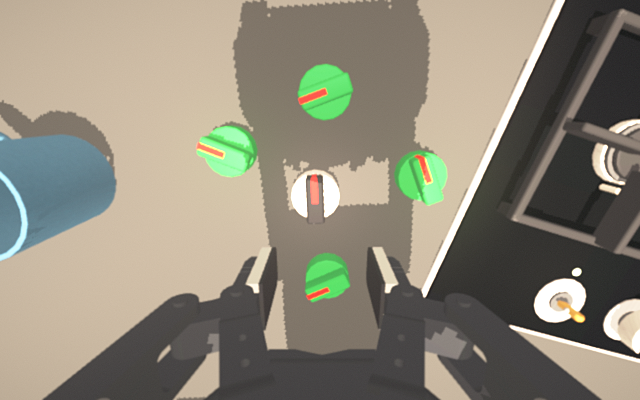

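```bash
cat > mk.py <<'E'
from h import *
np.set_printoptions(precision=4,suppress=True)
E
python3 - <<'E'
from mk import *
im=cv2.imread('pics/wrist1.png')
cv2.imwrite('pics/w1c.png',cv2.resize(im[155:235,270:360],None,fx=7,fy=7,interpolation=cv2.INTER_CUBIC))
cv2.imwrite('pics/w1d.png',cv2.resize(im[250:340,520:640],None,fx=6,fy=6,interpolation=cv2.INTER_CUBIC))
E
```

```text
(no output)
```

View pics/w1c.png

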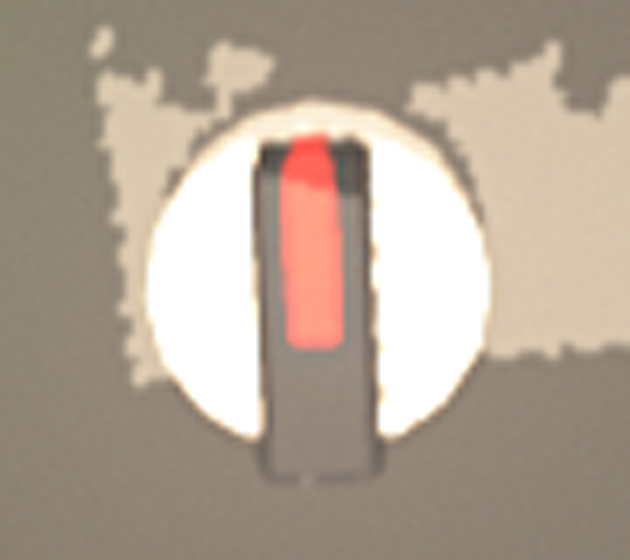

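View pics/w1d.png

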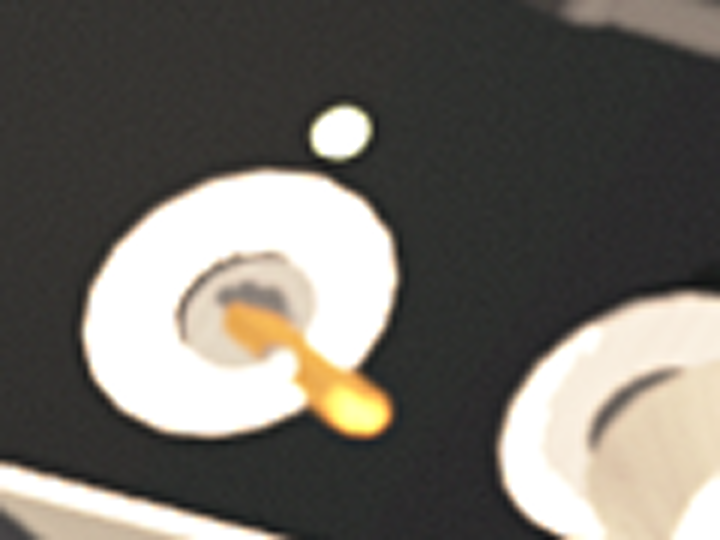

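```bash
python3 - <<'E'
from mk import *
c=take('wrist')
T=lambda u,v,z:at_z(c,(270+u/7-.4,155+v/7-.4),z)
D=lambda u,v,z:at_z(c,(520+u/6-.4,250+v/6-.4),z)
a,b=T(310,187,.034),T(321,474,.034);print(a,b,(a+b)/2,np.linalg.norm(a-b),np.degrees(np.arctan2(*(a-b)[1::-1])))
l,r=T(146,285,.018),T(490,285,.018);print((l+r)/2)
l,r=T(318,100,.018),T(318,475,.018);print('fb',l)
print('dot',D(341,131,.01),'tip',D(355,410,.039),'ring',D(240,300,.0115))
s=env.state();print(s['position'],R.from_quat(s['tcp_rot']).as_matrix())
E
```

```text
[0.5393 0.2628 0.034 ] [0.5035 0.2522 0.034 ] [0.5214 0.2575 0.034 ] 0.03732710550744089 16.5381642219679
[0.5231 0.258  0.018 ]
fb [0.5469 0.2641 0.018 ]
dot [ 0.511  -0.0243  0.01  ] tip [ 0.4745 -0.021   0.039 ] ring [ 0.4764 -0.0223  0.0115]
[0.5244 0.2513 0.2118] [[ 0.2553 -0.9669  0.0009]
 [-0.9669 -0.2553  0.0002]
 [ 0.0001 -0.0009 -1.    ]]
```

```bash
python3 - <<'E'
from mk import *
for i in range(3):
    c=take('wrist','wrist2.png'); s=env.state(); print(s['clock'],s['position'],c['position'])
im=c['image'].astype(int)
# bright body blob
m=((im.min(2)>215)).astype(np.uint8); m[:155]=0;m[235:]=0;m[:,:280]=0;m[:,350:]=0
n,l,st,ce=cv2.connectedComponentsWithStats(m)
pts=np.concatenate([np.argwhere(l==i)[:,::-1] for i in range(1,n) if st[i,4]>60]).astype(np.float32)
h=cv2.convexHull(pts)
P=np.array([at_z(c,p[0],.018)[:2] for p in h])
from scipy.optimize import least_squares
f=least_squares(lambda q:np.hypot(*(P-q[:2]).T)-q[2],[.524,.258,.022],loss='soft_l1',f_scale=.0005);print(f.x,f.cost)
cv2.imwrite('pics/w2c.png',cv2.resize(c['image'][150:230,270:360,::-1],None,fx=7,fy=7,interpolation=cv2.INTER_CUBIC))
E
```

```text
3.4667 [0.5244 0.2512 0.212 ] [0.5965 0.2709 0.2826]
3.5167 [0.5244 0.2512 0.212 ] [0.5965 0.2707 0.2828]
3.5667 [0.5244 0.2513 0.2119] [0.5965 0.2707 0.2828]
[0.5228 0.2607 0.0223] 6.458216757357673e-07
```

View pics/w2c.png

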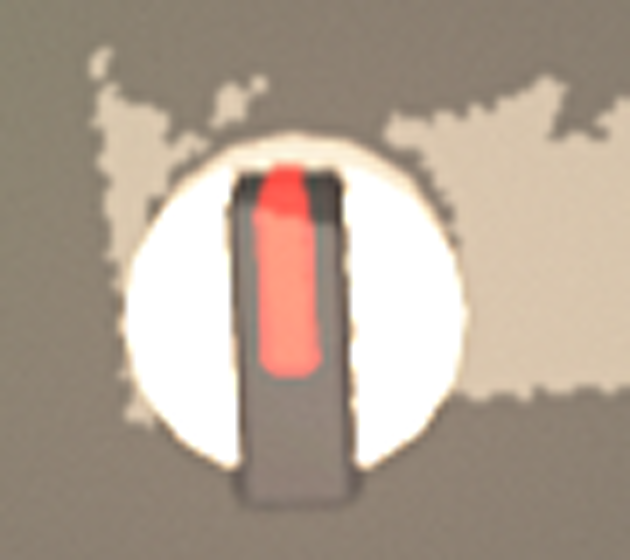

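```bash
python3 -m crank '[0.1,0,9,-30,0,0,0,0.1,0,9,-60,0,0,0,0.1,0,9,-85,0,0,0,0.1,0,9,-100,0,0,0,0.1,0,9,-112,0,0,0,0.1,0,9,-116,0,0,0,0.1,0,9,-116,0,0,0]' 40
python3 - <<'E'
from mk import *
c=take('wrist','wrist3.png'); c2=take('scene','scene3.png');print(env.state()['position'],env.state()['ft_force'])
E
```

```text
clock: 4.15
position: [0.5244, 0.2608, 0.0948]
tcp_rot: [0.792, -0.61, -0.0, 0.0]
ft_force: [0.0, 0.2, -0.6]
opening: 0.0471
[0.5249 0.2611 0.0961] [-0.1479  0.2109  0.2243]
```

View pics/wrist3.png

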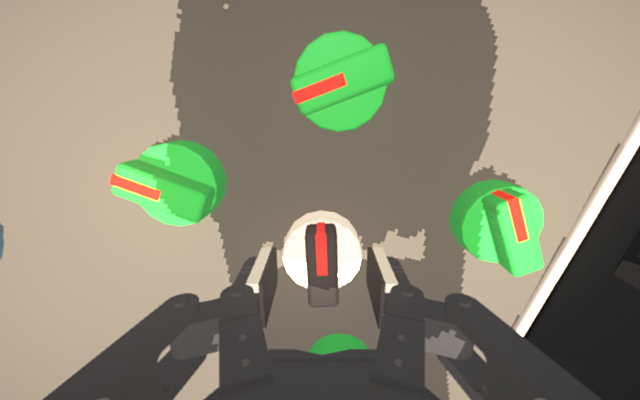

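Knob (322,260) sits centred between the pads (≈260 and 383 px), aligned. Closing.

```bash
python3 -m crank '[-1,0,0,0,0,0,0,-1,0,0,0,0,0,0,-1,0,0,0,0,0,0,-1,0,0,0,0,0,0,-1,0,0,0,0,0,0,-1,0,0,0,0,0,0,-1,0,0,0,0,0,0]' 50
```

```text
clock: 4.83
position: [0.5247, 0.2612, 0.0959]
tcp_rot: [0.792, -0.61, 0.0, -0.001]
ft_force: [-1.9, -1.2, 7.2]
opening: 0.0143
```

```bash
python3 -m crank '[-1,0,0,2,0,0,0,-1,0,0,2,0,0,0,-1,0,0,2,0,0,0]' 80
python3 - <<'E'
from mk import *
c=take('wrist','wrist4.png');print(env.state()['position'],env.state()['ft_force'],env.state()['opening'])
E
```

```text
clock: 5.08
position: [0.5244, 0.2612, 0.0972]
tcp_rot: [0.792, -0.61, 0.0, -0.0]
ft_force: [-0.5, -0.5, -1.0]
opening: 0.0134
[0.5243 0.2611 0.097 ] [ 0.5349 -0.6027 -0.2717] 0.013245091934793068
```

View pics/wrist4.png

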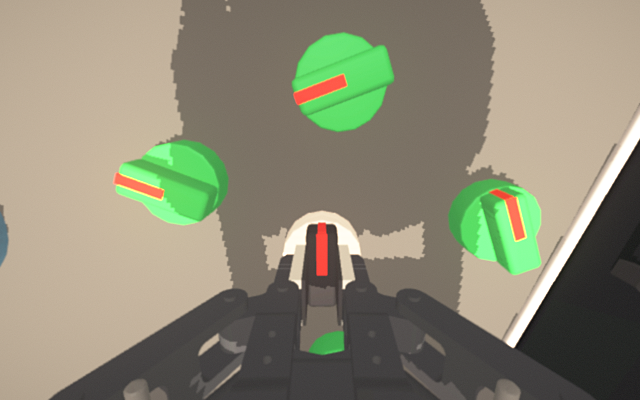

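```bash
python3 -m crank '[-1,0,0,35,0,0,0,-1,0,0,70,0,0,0,-1,0,0,100,0,0,0,-1,-7,-40,100,0,0,-0.1,-1,-13,-80,100,0,0,-0.2,-1,-20,-120,100,0,0,-0.288,-1,-26,-160,100,0,0,-0.288,-1,-33,-200,100,0,0,-0.288,-1,-39,-240,100,0,0,-0.288,-1,-45,-277,100,0,0,-0.288]'
```

```text
clock: 5.97
position: [0.4785, -0.0177, 0.197]
tcp_rot: [-0.697, 0.717, -0.0, 0.0]
ft_force: [0.5, -0.5, 0.2]
opening: 0.0136
```

```bash
python3 -m crank '[-1,0,0,0,0,0,0,-1,0,0,0,0,0,0,-1,0,0,0,0,0,0]'; python3 - <<'E'
from mk import *
c=take('wrist','wrist5.png');s=env.state();print(s['position'],s['ft_force'],s['opening'],c['position']);print(R.from_quat(s['tcp_rot']).as_matrix())
take('scene','scene5.png');take('top','top5.png')
for n in ['wrist','top','scene']:
  for t in ['spindle_tip','knob_grip','fitted_1_top']: print(n,t,[(m['position'],m['p']) for m in env.mark_of(n,t)])
E
```

```text
clock: 6.22
position: [0.4794, -0.0158, 0.197]
tcp_rot: [-0.696, 0.718, 0.0, 0.0]
ft_force: [1.3, -0.0, 0.2]
opening: 0.0135
[ 0.4794 -0.0153  0.1969] [-0.0598  0.0941 -0.6127] 0.013754042321314853 [ 0.554  -0.0179  0.2677]
[[-0.0288 -0.9996 -0.0001]
 [-0.9996  0.0288  0.0004]
 [-0.0004  0.0001 -1.    ]]
wrist spindle_tip [([325.2, 211.7], 0.6)]
wrist knob_grip [([71.0, 105.4], 0.89), ([322.5, 263.7], 0.72), ([51.6, 249.4], 0.7)]
wrist fitted_1_top [([437.1, 215.8], 0.78)]
top spindle_tip []
top knob_grip [([273.8, 250.0], 0.85), ([298.8, 201.9], 0.68), ([232.7, 209.5], 0.53), ([256.4, 180.5], 0.51)]
top fitted_1_top [([171.0, 233.9], 0.75)]
scene spindle_tip [([284.1, 178.3], 0.47)]
scene knob_grip [([280.2, 145.9], 0.73), ([429.2, 219.6], 0.66), ([378.1, 188.4], 0.65), ([352.9, 216.6], 0.52)]
scene fitted_1_top [([244.7, 164.8], 0.49)]
```

View pics/wrist5.png

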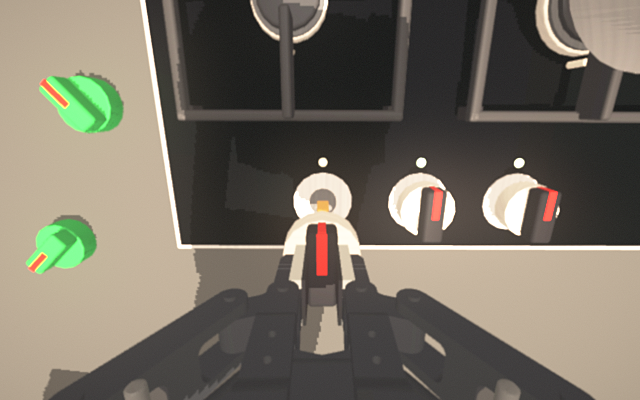

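View pics/scene5.png

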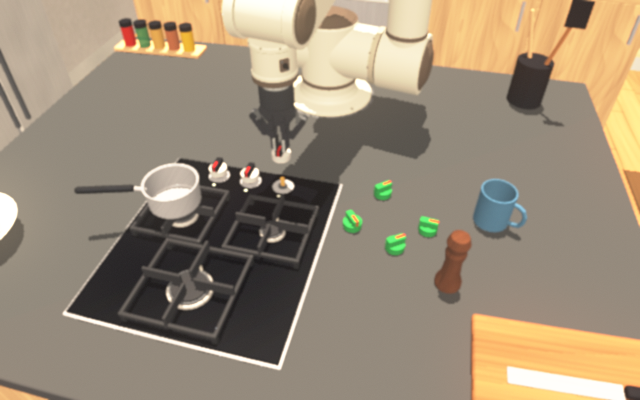

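View pics/top5.png

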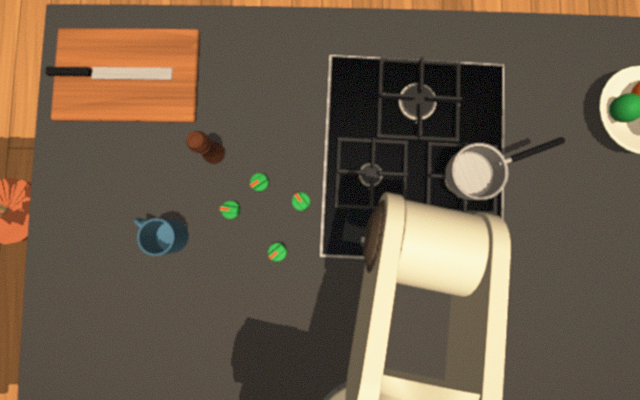

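```bash
python3 - <<'E'
from mk import *
im=cv2.imread('pics/wrist5.png')
cv2.imwrite('pics/w5c.png',cv2.resize(im[150:310,270:370],None,fx=5,fy=3.7,interpolation=cv2.INTER_CUBIC) if 0 else cv2.resize(im[150:305,260:385],None,fx=3.8,fy=3.8,interpolation=cv2.INTER_CUBIC))
g=im.astype(int).min(2)
c=take('wrist');print(c['position'])
out=[]
for u,v in [(323,162),(421,162),(519,163)]:
    w=np.clip(g[v-8:v+9,u-8:u+9]-100,0,None); yy,xx=np.mgrid[v-8:v+9,u-8:u+9]
    p=((w*xx).sum()/w.sum(),(w*yy).sum()/w.sum()); P=at_z(c,p,.01);out.append(P); print(p,P)
r=out[0]-out[2];y=np.arctan2(r[1],r[0])-np.pi/2;print('yaw',np.degrees(y),np.linalg.norm(r)/2)
m=np.mean(out,0)+r/2; print('spindle',m[:2]-.035*np.array([np.cos(y),np.sin(y)]))
# ring ellipse
m=((g>190)).astype(np.uint8);m[:172]=0;m[212:]=0;m[:,:285]=0;m[:,360:]=0
pts=[at_z(c,(np.argwhere(m[v])[k][0],v),.0115) for v in range(174,210) if m[v].any() for k in (0,-1)]
P=np.array(pts)[:,:2]
from scipy.optimize import least_squares
f=least_squares(lambda q:np.hypot(*(P-q[:2]).T)-q[2],[.48,-.016,.022],loss='soft_l1',f_scale=.0005);print('ring',f.x,f.cost)
E
```

```text
[ 0.554  -0.0178  0.2677]
(np.float64(322.47055555555556), np.float64(161.8281111111111)) [ 0.5117 -0.0173  0.01  ]
(np.float64(420.819211374721), np.float64(162.19533768702985)) [ 0.5089 -0.1027  0.01  ]
(np.float64(518.6647445789004), np.float64(162.57784455453586)) [ 0.5062 -0.1881  0.01  ]
yaw -1.8390582987358788 0.085402080811627
spindle [ 0.4767 -0.0162]
ring [ 0.4767 -0.016   0.0253] 2.489171648623137e-06
```

View pics/w5c.png

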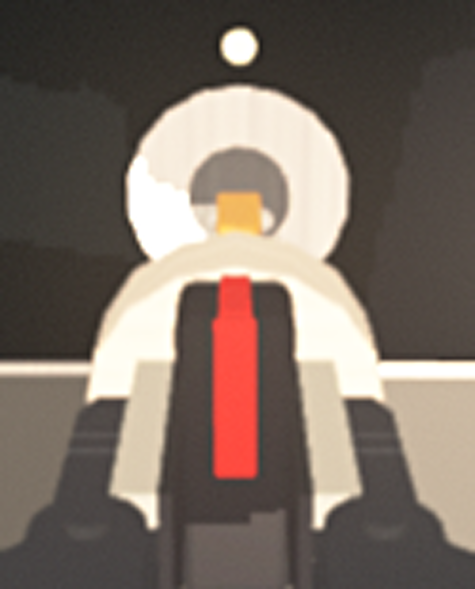

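```bash
python3 - <<'E'
from mk import *
c=take('wrist')
T=lambda u,v,z:at_z(c,(260+u/3.8-.4,150+v/3.8-.4),z)
s=env.state();z0=s['position'][2]-.097;print(s['position'],z0)
a,b=T(236,318,z0+.034),T(238,518,z0+.034);print('bar',a,b,(a+b)/2,np.linalg.norm(a-b))
print('front of body bottom rim',T(240,236,z0),'top rim',T(240,262,z0+.018),'LR top', T(92,365,z0+.018),T(383,365,z0+.018))
print('red ',T(235,330,z0+.034),T(235,478,z0+.034))
# tcp point: projected model for predicted knob at tcp
t=s['position']; yaw=np.arctan2(-R.from_quat(s['tcp_rot']).as_matrix()[1,1]*0+0.0,1)
for off in [0,-.002,.002]:
  x=t[0]+off
  print(off,proj(c,[[x+.022,t[1],z0],[x+.022,t[1],z0+.018],[x+.021,t[1],z0+.034],[x-.021,t[1],z0+.034]]))
print([ (260+u/3.8-.4,150+v/3.8-.4) for u,v in [(240,236),(240,262),(236,318),(238,518)]])
E
```

```text
[ 0.4794 -0.0159  0.1969] 0.09993613624226619
bar [ 0.4973 -0.0163  0.1339] [ 0.468  -0.0157  0.1339] [ 0.4826 -0.016   0.1339] 0.02927790693893407
front of body bottom rim [ 0.4967 -0.0169  0.0999] top rim [ 0.499  -0.0169  0.1179] LR top [0.4837 0.005  0.1179] [ 0.4825 -0.0371  0.1179]
red  [ 0.4956 -0.0161  0.1339] [ 0.4742 -0.0155  0.1339]
0 [[320.7875 204.2622]
 [320.7022 214.4005]
 [320.6713 227.3868]
 [323.0672 301.9313]]
-0.002 [[320.8882 207.4854]
 [320.814  217.9335]
 [320.7949 231.2325]
 [323.1717 305.1801]]
0.002 [[320.6862 201.0171]
 [320.5895 210.8409]
 [320.5467 223.5089]
 [322.962  298.6571]]
[(322.7578947368421, 211.70526315789473), (322.7578947368421, 218.54736842105262), (321.70526315789476, 233.28421052631577), (322.23157894736846, 285.91578947368424)]
```

```bash
python3 -m crank '[-1,0,0,-20,0,0,0,-1,0,0,-38,0,0,0,-1,0,0,-50,0,0,0,-1,0,0,-55,0,0,0,-1,0,0,-55,0,0,0,-1,0,0,-55,0,0,0]' 100; python3 - <<'E'
from mk import *
c=take('wrist','wrist6.png');s=env.state();print(s['position'],s['ft_force'],s['opening'])
d=take('scene','scene6.png')
a=cv2.resize(c['image'][150:310,250:450],None,fx=3,fy=3,interpolation=cv2.INTER_CUBIC)
b=cv2.resize(d['image'][130:210,230:340],None,fx=6,fy=6,interpolation=cv2.INTER_CUBIC)
cv2.imwrite('pics/a6.png',a[:,:,::-1]);cv2.imwrite('pics/b6.png',b[:,:,::-1])
t=s['position'];z0=t[2]-.097
print(proj(d,[.4767,-.0161,.039]),proj(d,[.479,-.0155,.039]),proj(d,[t[0],t[1],z0]),proj(d,[.4767,-.0161,.01]))
E
```

```text
clock: 7.42
position: [0.4796, -0.0159, 0.1424]
tcp_rot: [-0.697, 0.717, -0.0, 0.0]
ft_force: [-0.3, 0.3, -0.3]
opening: 0.0129
[ 0.4797 -0.016   0.1427] [-0.5595  1.2069 -0.9421] 0.012664926795240868
[[282.5118 177.7509]] [[282.4919 178.3853]] [[282.0701 176.4421]] [[283.1798 186.6387]]
```

View pics/a6.png

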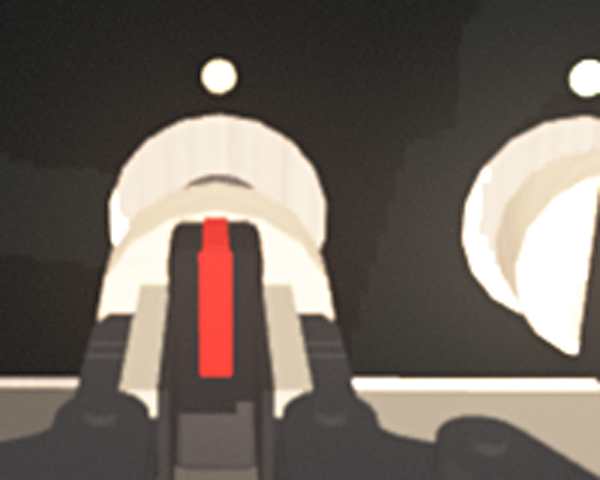

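View pics/b6.png

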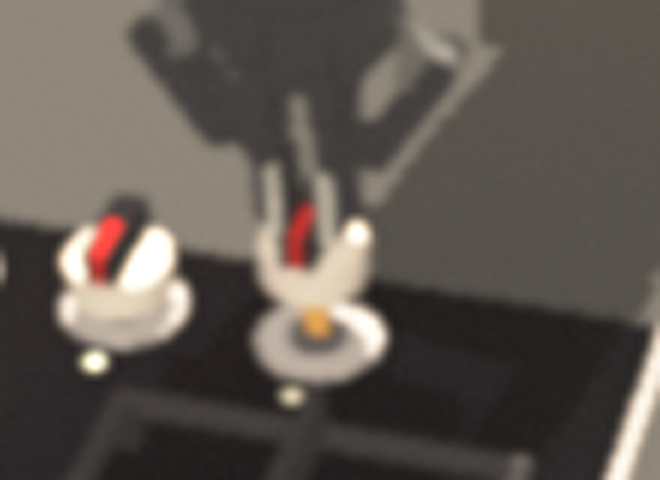

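```bash
python3 -m crank '[-1,0,0,-3,0,0,0,-1,0,0,-6,0,0,0,-1,0,0,-8,0,0,0,-1,0,0,-10,0,0,0,-1,0,0,-12,0,0,0,-1,0,0,-12,0,0,0]'; python3 - <<'E'
from mk import *
d=take('scene');s=env.state();print(s['position'],s['ft_force'],s['moment'],s['opening'])
b=cv2.resize(d['image'][130:210,230:340],None,fx=6,fy=6,interpolation=cv2.INTER_CUBIC)
cv2.imwrite('pics/b7.png',b[:,:,::-1])
E
```

```text
clock: 8.02
position: [0.4792, -0.0159, 0.1295]
tcp_rot: [-0.697, 0.717, 0.0, -0.0]
ft_force: [-0.1, 0.5, -0.3]
opening: 0.0129
[ 0.4793 -0.0159  0.1297] [ 0.3997 -0.0936 -1.6653] [-0.014 -0.02   0.036] 0.012728832999645322
```

View pics/b7.png

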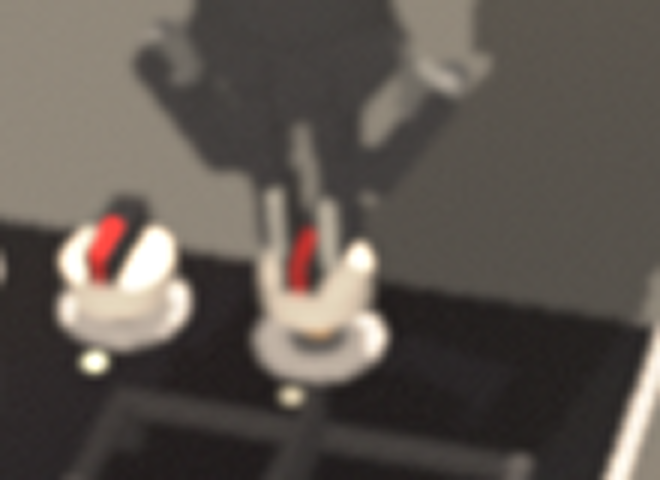

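```bash
python3 -m crank '[-1,0,0,-2,0,0,0,-1,0,0,-4,0,0,0,-1,0,0,-6,0,0,0,-1,0,0,-8,0,0,0,-1,0,0,-10,0,0,0,-1,0,0,-10,0,0,0]'; python3 -c "
from plant import env
s=env.state();print(s['position'],s['ft_force'],s['moment'],s['opening'])"
```

```text
clock: 8.57
position: [0.4794, -0.0159, 0.1197]
tcp_rot: [-0.697, 0.717, -0.0, 0.0]
ft_force: [-0.3, -1.7, 3.7]
opening: 0.0128
[ 0.47942692 -0.01594538  0.11974337] [-0.31077716 -1.72539803  3.66727909] [-0.27645352 -0.00810257  0.03175126] 0.012758271686377116
```

```bash
for i in 1; do python3 -m crank '[-1,0,0,-1,0,0,0,-1,0,0,-2,0,0,0,-1,0,0,-3,0,0,0,-1,0,0,-4,0,0,0]'; done
```

```text
clock: 8.9
position: [0.4798, -0.016, 0.1164]
tcp_rot: [-0.697, 0.717, -0.0, 0.0]
ft_force: [0.9, -1.1, 5.3]
opening: 0.0125
```

```bash
python3 -m crank '[-1,0,0,-1,0,0,0,-1,0,0,-2,0,0,0]';python3 -m crank '[-1,0,0,-1,0,0,0,-1,0,0,-2,0,0,0]'
```

```text
clock: 9.07
position: [0.4796, -0.016, 0.114]
tcp_rot: [-0.697, 0.717, -0.0, 0.0]
ft_force: [1.7, -2.0, 3.0]
opening: 0.0126
clock: 9.23
position: [0.4795, -0.016, 0.112]
tcp_rot: [-0.697, 0.717, -0.0, 0.0]
ft_force: [1.2, -3.0, 8.3]
opening: 0.0127
```

```bash
python3 -m crank '[-1,0,0,-1,0,0,0,-1,0,0,-2,0,0,0]';python3 - <<'E'
from mk import *
d=take('scene');c=take('wrist','wrist8.png');s=env.state();print(s['position'],s['ft_force'],s['moment'],s['opening'])
b=cv2.resize(d['image'][130:210,230:340],None,fx=6,fy=6,interpolation=cv2.INTER_CUBIC)
cv2.imwrite('pics/b8.png',b[:,:,::-1])
a=cv2.resize(c['image'][150:310,250:450],None,fx=3,fy=3,interpolation=cv2.INTER_CUBIC)
cv2.imwrite('pics/a8.png',a[:,:,::-1])
E
```

```text
clock: 9.4
position: [0.48, -0.016, 0.1111]
tcp_rot: [-0.697, 0.717, -0.001, 0.0]
ft_force: [-7.1, -2.2, 34.4]
opening: 0.0128
[ 0.4799 -0.016   0.1112] [-4.4784 -2.3373 24.8928] [-0.3259  0.8659  0.0066] 0.012705474953306378
```

View pics/b8.png

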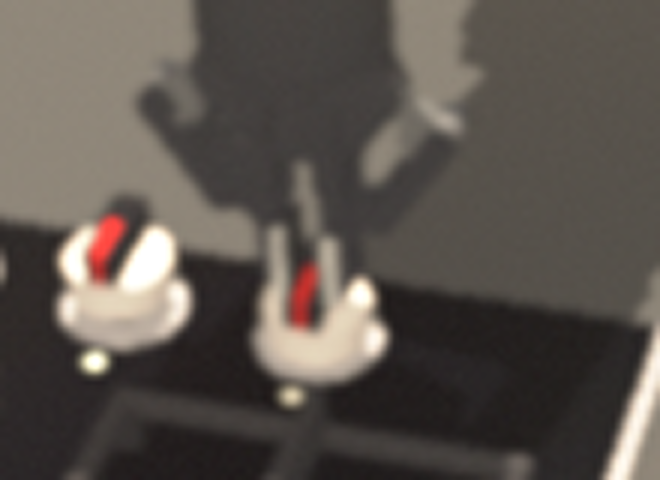

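View pics/a8.png

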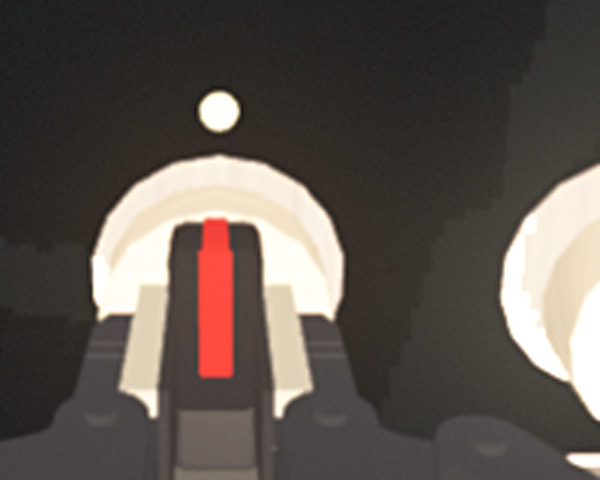

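```bash
python3 -m crank '[-1,0,0,0,0,0,0,-1,0,0,0,0,0,0,-1,0,0,0,0,0,0,-1,0,0,0,0,0,0,-1,0,0,0,0,0,0,-1,0,0,0,0,0,0]';python3 - <<'E'
from mk import *
d=take('scene','scene9.png');s=env.state();print(s['position'],s['ft_force'],s['moment'],s['joint_vel'],s['opening'])
for t in ['fitted_1_top','mug','pepper_mill','milk_pan','knob']: print(t,[(m['position'],round(m['p'],2)) for m in env.mark_of('scene',t)])
E
```

```text
clock: 10.0
position: [0.4799, -0.016, 0.1112]
tcp_rot: [-0.697, 0.717, -0.001, 0.0]
ft_force: [-5.3, -1.6, 25.0]
opening: 0.0128
[ 0.4799 -0.016   0.1112] [-4.6884 -1.6698 23.6827] [-0.3659  0.9092  0.002 ] [-0.001   0.0004 -0.0004 -0.0002 -0.0001 -0.0004] 0.012759443045617476
fitted_1_top [([246.1, 166.2], 0.78)]
mug [([488.9, 217.2], 0.89)]
pepper_mill [([446.9, 281.1], 0.56), ([178.8, 201.2], 0.43)]
milk_pan [([178.5, 199.9], 0.56), ([221.8, 242.8], 0.51)]
knob [([394.8, 247.2], 0.9), ([380.5, 194.0], 0.6), ([351.3, 226.0], 0.59), ([180.0, 201.9], 0.54), ([428.3, 231.7], 0.53), ([279.1, 183.0], 0.47)]
```

View pics/scene9.png

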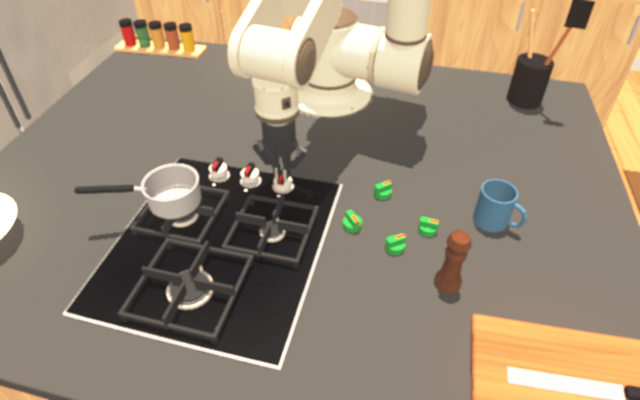

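The scene view shows the knob low on its bezel at (283,184). Pan, mill and mug have not moved, both fitted knobs are still out, and the arm holds a steady ~24 N.

```bash
python3 -c "
from plant import env
print(env.finish_job());s=env.state();print(s['position'],s['ft_force'],s['opening'])"
```

```text
the job is handed in; nothing more can be done
None
the job is handed in; nothing more can be done
```

The knob is on the bare spindle with its pointer at the off dot. I pressed it past the click to the stop, and handed the job in with it still gripped and held down. `finish_job` gave no verdict.

**The knob:** I took the aluminium and black knob from among the four green ones. I lifted it, turned it about 16.5° to match the off dot, and pushed it on.

**What the last checks showed:**
- **Seating:** while I pressed, the force read 5.3 N, then 3.0 N, then 8.3 N, then rose sharply to 34 N. I take the dip as the click; the 10–16 N peak itself fell between readings.
- **Depth:** the knob's underside came out at about 14–15 mm above the worktop, against 16 mm expected. The 1–2 mm gap is most likely uncertainty in the grip height.
- **Hold:** the press settled at 24–25 N with the arm still, and the knob had not shifted in the grip in the wrist picture.
- **Pointer:** the wrist picture shows it in line with the dot, to within about 0.2° going by the tool's angle.
- **Surroundings:** in the last scene picture the pan, mill and mug were where they started, and the other two knobs looked undisturbed.

**What disagreed:** the top and wrist cameras differed by 2–3 mm in x on where the knob and spindle were. I used the wrist camera for both, and the knob slid about 6 mm onto the spindle without resistance.

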